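Swap the cam and the gear of a gearmotor stand

ROBOT

A 6-joint arm with a two-finger parallel gripper is mounted at the origin on the work surface. World frame = base frame: x ahead of the robot, y to its left, z up, the work surface at z = 0. Lengths are in mm, angles in rad, forces in N, time in s.
With the tool pointing down it reaches from about 275 to 1000 mm from the base axis. Payload 8.4 kg.
Tool frame: the origin (TCP) lies midway between the tips of the shut fingers; the grasp point (between the pads) lies r.grip_point_offset behind it (r.grip_point_offset is the distance from the TCP to the grasp point, in mm); z points along the fingers, y is the direction in which the jaws open and shut (so a half turn about z gives the same grasp; the last joint's range is limited). The gripper opens to 85 mm and grips with 20 to 120 N. Pads are 22 mm wide; open, the fingers measure 114 mm over their backs; the gripper's body (76 mm by 85 mm) begins 54 mm behind the grasp point. The pads swing forward as they close: fully open they stand 13 mm farther back than shut.
Start: joints at [-1.281, 0.353, 1.633, -0, 1.155, -0.002], TCP at [179.796, -598.583, 231.281] pointing down, gripper open.
Joint ranges: [-2.63, 2.63], [-0.92, 2.1], [0.06, 2.66], [-1.3, 4.44], [0, 2.69], [-3.02, 3.02]. Speed limits (rad/s): [2.22, 2.22, 2.79, 3.14, 3.14, 3.14].

INTERFACE

Orientations are given as [roll, pitch, yaw] about the fixed x, y, z axes, in that order (R = Rz(yaw) Ry(pitch) Rx(roll)).
In Python, from rig import r gives the robot as it stands.
- The arm moves only by the tool move_arm, never from a script. Its argument "targets" is one flat list of numbers, 5 for each row, row after row: the gripper's target within -1 to 1 (fully open at 1, half-way at 0, shut at -1), then the shift along the tool's x, y, z in cm, then the turn about the tool's z in degrees. In form: [gripper, tx, ty, tz, turn, gripper, tx, ty, tz, turn, ...]. A call has 1 to 10 rows; each row is the pose to reach, as a shift and turn from the pose commanded when the call began, along the tool's axes at that moment; what a row does not reach only later rows make up. A row lasts 1/10 s, in which the tool goes at most 50 mm and 8.59 degrees, less where a joint would pass 70% of its speed; a pose out of reach is approached as far as the arm can. A call with a gripper value outside its range is refused whole. The fingers move at their own pace and stop on an object; "squeeze" is the grip in N (left out, the last holds). Time passes only in rows, so rows that repeat a pose let the fingers close. It gives the time, the measured TCP pose, the force and the opening at its end, in the units of the state.
- r.sense(): the state, without advancing time (a new reading comes with each control period).
- r.grab_frame(name): name is "scene" or "top"; returns a dict with "img" (400x640x3 uint8, blue, green, red), "K" (3x3 intrinsics, pixels), "k1" (the pictures are not rectified: a ray, as slopes to the right and down, at radius r is drawn at 1 + k1 r^2 times it, then the intrinsics apply), "world_to_cam" (4x4, takes a point from world to camera coordinates). Camera axes: x right, y down, z forward; pixel columns grow to the right and rows downward; lengths in mm; the calibration is good to about 2 mm. A picture is of the moment at which its call begins. There is no depth.
- r.sign_off(): hands the job in, once; it reports no verdict.
Trained networks look in a picture, given as the dict that the camera call returned (one of the last four; its "shot" number tells which), for a name from the list of things; names that differ only in an ending like _2 or _b are one class to them, and where a whole thing is asked for, a point or a joint stands for the part that bears it (a point fixed in the world has none). Each returns a list of dicts, best first, with "conf" (0 to 1); they miss things now and then, are a little off and sometimes report something else, mostly with a low value. They report only what shows in the picture. A call takes as long as a camera call. They do not tell look-alikes from the thing itself.
- r.outline_of(picture, thing): "region" (400x640 bool, what is visible of it).
- r.mark_of(picture, thing): "position" ([x, y, z] in mm, in world coordinates, good to about 4 mm: a listed point, or the origin of a listed thing).
The state is a dict: "clock": time; "qpos": joint angles; "qvel": joint speeds; "joint_efforts": joint torques, N m; "eef_pos": TCP position; "tcp_rot": TCP orientation; "contact_force": force on the tool from outside, world axes, zero at the start; "wrist_torque": the same for the moment, N m; "opening": opening from 0.0 (shut) to 1.0 (fully open).
Only numpy, scipy, OpenCV 4.12 (cv2) and the standard library are available. Lean on these libraries where they do the work, as an engineer would, in place of code of your own. Each camera call takes 0.05 s, during which the arm holds its last target.

TASK

Change over the gearmotor stand: the printed cam on its flatted shaft and the large printed gear on the storage post have to swap places, and the plain metal spacer that now lies on the cam goes back on the shaft on top of the gear. Seat every part fully down and flat, with the gear's D bore turned to suit the flat of the shaft; the cork mat is free for parking parts on the way. Leave the small gear, the screwdriver and the filament spool where they are.

Things in the scene. Friction and masses are not known exactly. Their poses are not given: they have to be found in the camera images.
- cam: White printed egg-shaped cam, plate 8 mm thick, radius 26 mm, nose reaching 44 mm from the axis to -x. Centred on it a square hub to grip, 32 x 32 mm (sides along x, y), top 26 mm above the underside. D bore right through: 11 mm radius, flat 5 mm from the axis on the +x side (black line on the hub). Origin: on the axis at the underside, z up. 0.08 kg. Starts on the stand's shaft.
- gear: White printed large gear, 68 mm over 16 teeth, disc 8 mm thick, with the same square hub (32 x 32 mm, sides along x, y, top 26 mm above the underside) and the same D bore as the cam: 11 mm radius, flat 5 mm from the axis on the +x side (black line on the hub). Origin: on the axis at the underside, z up. 0.09 kg. Starts on the storage post, turned at random.
- spacer: Plain steel ring, outer diameter 32 mm, round bore 23 mm, 16 mm high. Origin: on its axis, at the underside; z up. 0.05 kg. At the start it lies on top of the cam's hub, round the shaft.
- stand: Gearmotor stand, fixed: base plate 100 x 100 x 10 mm, grey housing 76 x 76 mm up to 50 mm above the table, and in its middle a vertical steel shaft, 18 mm diameter, from 50 to 96 mm, its top 6 mm narrowed. The shaft has a flat 3 mm from its axis on the stand's +x side, full height. Origin: on the shaft axis at table height, z up.
- stand_seat (a point): Seat of the stand: on the shaft axis at the top of the housing, 50 mm above the table, where a part's underside rests when fully down; axes as the stand's. The shaft rises 46 mm above it. The hub top of a seated gear, on which the spacer rests, is 26 mm above it.
- post: Storage post, fixed: grey plinth 90 x 90 x 20 mm with a thin vertical steel pin, 7 mm diameter, in its middle, tip 53 mm above the table. Origin: on the pin's axis at table height, z up. A stored part rests on the plinth, turned any way; in a D bore the pin has most play when it stands 3 mm from the part's axis, on the side away from the bore's flat.
- mat: Free cork mat for parking, fixed, 100 mm along its x and 170 mm along its y, 4 mm thick. Origin: centre of its underside, on the table.
- pinion: Small white printed gear, 41 mm over its 10 teeth, 18 mm high, no bore, lying on the table. Bystander: leave it. Origin: centre of its underside.
- screwdriver: Screwdriver lying on the table beyond the work. Bystander: leave it. It lies along its own x, handle to -x; origin midway along it.
- spool: Filament spool lying flat, 124 mm diameter, 50 mm high, 0.6 kg. Bystander: leave it. Origin: centre of its underside.
Not all that is in view belongs to the job. What is shaped like the spacer but yellow is not meant.

How it is judged (in metres and radians):
On the way, in this order (a step that is already met when the one before it is completed fails the run):
1. spacer and cam are both off the gearmotor's shaft (horizontal distance between cam and stand_seat above 0.06 m and horizontal distance between spacer and stand_seat above 0.05 m), for 0.2 s.
2. the large gear is fully down on the shaft (horizontal distance between gear and stand_seat below 0.006 m and z of gear in the frame of stand_seat between -0.003 and 0.004 m and angle between gear's own z axis and vertical below 0.12 rad and angle between the x axis of gear and the x axis of stand, either way round below 0.5 rad), for 0.2 s.
At the end, for the whole second after the job is handed in: Gear down on the stand's shaft (seat within 4 mm, axis 6 mm, flat at flat); spacer round the shaft on its hub (22 to 30 mm above the seat, axis 7 mm); cam down over the post's pin (4 mm, axis 14 mm); all upright within 7 degrees, at rest; small gear, screwdriver, spool moved under 30 mm (all of step 2 and horizontal distance between spacer and stand_seat below 0.007 m and z of spacer in the frame of stand_seat between 0.022 and 0.03 m and angle between each of spacer, cam's own z axis and vertical below 0.12 rad and horizontal distance between cam and post below 0.014 m and z of cam in the frame of post between 0.017 and 0.024 m and linear speed of each of gear, spacer, cam below 0.02 m/s); the robot touches nothing.
It fails at once if the small gear is disturbed (moved more than 30 mm) (distance of pinion from where it was at the start of the episode above 0.03 m).
It fails at once if the screwdriver is disturbed (moved more than 30 mm) (distance of screwdriver from where it was at the start of the episode above 0.03 m).
It fails at once if the filament spool is disturbed (moved more than 30 mm) (distance of spool from where it was at the start of the episode above 0.03 m).
It also fails if it takes over 115 s, if anything falls off the work surface, if the arm or the gripper's body presses on something with over 40 N, if the wrist force passes 120 N, or if a joint passes its speed limit or range.

## Working session

There is one attempt and no reset: what is moved stays moved. The work goes in short steps, Python scripts to look and compute and a tool call to move; the robot and the scene stay as the last step left them, time stands still between calls to the robot, and variables do not carry over. Pictures are saved under pics/ and viewed, and the job is handed in when it is done.

Besides the shell and the picture viewer there is one more tool, called after "Call:" as name(argument=value, ...), one argument or row to a line, values as JSON. move_arm: Moves the arm, as the interface text tells. Its arguments: {"type":"object","properties":{"targets":{"type":"array","items":{"type":"number"}},"squeeze":{"type":"number"}},"required":["targets"]}

```bash
ls; mkdir -p pics; python3 - <<'E'
from rig import r
import cv2
print(r.sense()); print(r.grip_point_offset)
for n in ("scene","top"):
    f=r.grab_frame(n); cv2.imwrite(f"pics/{n}0.png",f["img"]); print(n,f["K"],f["k1"],f["world_to_cam"])
    for t in ["cam","gear","spacer","stand","stand_seat","post","mat","pinion","screwdriver","spool"]:
        try: print(t,[(x["position"],round(x["conf"],2)) for x in r.mark_of(f,t)])
        except Exception as e: print(t,e)
E
```

```text
pics
{'clock': 0.0, 'qpos': array([-1.28140234e+00,  3.53663097e-01,  1.63411748e+00,  3.53997636e-05,
        1.15519865e+00, -2.38184400e-03]), 'qvel': array([-0.00163589,  0.00049378, -0.00137254,  0.00184062,  0.0014176 ,
        0.0001547 ]), 'joint_efforts': array([-7.11255616e-04, -6.05257130e+01, -3.42072630e+01, -1.22819424e-04,
        9.23430955e-03, -2.06730931e-05]), 'eef_pos': array([ 179.67172188, -598.13033761,  230.55947212]), 'tcp_rot': array([-3.14020617e+00, -3.56690054e-05,  2.91761494e-01]), 'contact_force': array([-0.58804841,  0.54362508, -0.65785223]), 'wrist_torque': array([0.04718899, 0.05857153, 0.00093008]), 'opening': 1.0027468787938214}
18.700000000000003
scene [[370.59369276   0.         322.20553397]
 [  0.         370.59369276 199.83600714]
 [  0.           0.           1.        ]] -0.02067479082222676 [[ 7.70729019e-01  6.37135291e-01  5.94979756e-03 -4.54939356e+02]
 [ 4.45433724e-01 -5.32107765e-01 -7.20034808e-01 -2.26629809e+02]
 [-4.55593653e-01  5.57601962e-01 -6.93912441e-01  9.86048440e+02]
 [ 0.00000000e+00  0.00000000e+00  0.00000000e+00 
[... 790 characters left out ...]
+00]
 [-9.89409723e-01  2.11022404e-02 -1.43607437e-01  6.35561206e+02]
 [ 1.42709575e-01 -3.92219300e-02 -9.88987167e-01  8.62664137e+02]
 [ 0.00000000e+00  0.00000000e+00  0.00000000e+00  1.00000000e+00]]
cam [([527.3, -209.9, 50.5], 0.8), ([754.4, -158.4, -0.5], 0.63)]
gear [([752.0, -158.0, -2.1], 0.63), ([508.8, -0.3, 24.2], 0.57)]
spacer [([635.9, -196.3, 2.7], 0.69), ([525.2, -212.6, 75.1], 0.53), ([635.9, -262.7, -2.3], 0.46)]
stand [([527.6, -213.0, 3.1], 0.58)]
stand_seat [([500.5, 234.9, 3.9], 0.17)]
post [([510.0, -1.2, -0.5], 0.56)]
mat [([501.3, 234.0, 3.7], 0.65)]
pinion [([737.8, 63.7, 0.3], 0.81)]
screwdriver [([754.8, -158.8, 1.1], 0.8)]
spool [([739.4, 252.8, -0.5], 0.64)]
```

View pics/scene0.png

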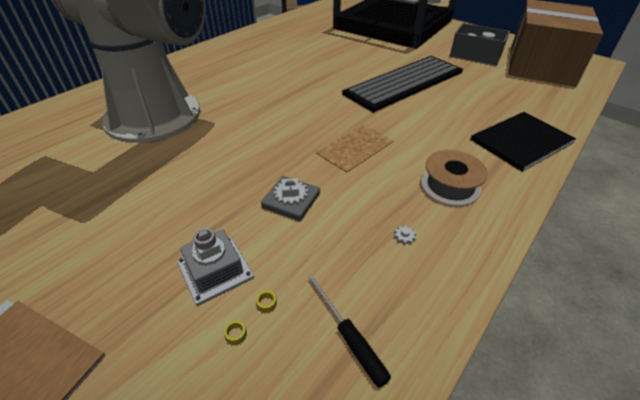

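View pics/top0.png

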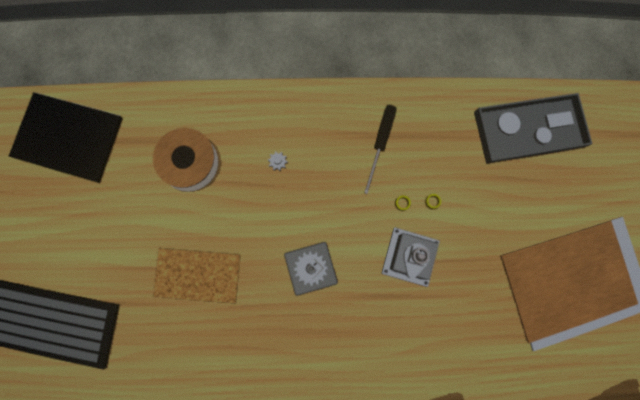

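```bash
python3 - <<'E'
import cv2
a=cv2.imread("pics/top0.png")
c=a[170:360,280:470]; cv2.imwrite("pics/topcrop0.png",cv2.resize(c,None,fx=4,fy=3.1,interpolation=cv2.INTER_CUBIC)[:600])
c1=a[270:340,395:465];c2=a[235:305,285:355]
cv2.imwrite("pics/c12.png",cv2.resize(cv2.hconcat([c1,c2]),None,fx=5.5,fy=5.5,interpolation=cv2.INTER_CUBIC))
E
```

```text
(no output)
```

The scene picture shows the stand with cam and grey spacer at about (207,240), the gear on its post at (291,190) and the mat at (355,147). The two yellow rings at (266,300) and (235,332) look like the spacer, but they are not the one I want. In the top view, the stand is at (417,257), the gear at (311,268), the yellow rings at (402,203) and (433,201), and the pinion at (278,161). The pinion could be taken for the gear but is smaller. I choose the steel ring on the cam and the 16-tooth gear on the post, and will check both in a close crop.

```bash
python3 - <<'E'
import cv2
a=cv2.imread("pics/top0.png")
c1=a[225:295,380:450];c2=a[235:305,276:346]
cv2.imwrite("pics/c12b.png",cv2.resize(cv2.hconcat([c1,c2]),None,fx=5.5,fy=5.5,interpolation=cv2.INTER_CUBIC))
a=cv2.imread("pics/scene0.png")
c1=a[220:305,170:255];c2=a[150:235,250:335]
cv2.imwrite("pics/c12s.png",cv2.resize(cv2.hconcat([c1,c2]),None,fx=4.6,fy=4.6,interpolation=cv2.INTER_CUBIC))
E
```

```text
(no output)
```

View pics/c12b.png

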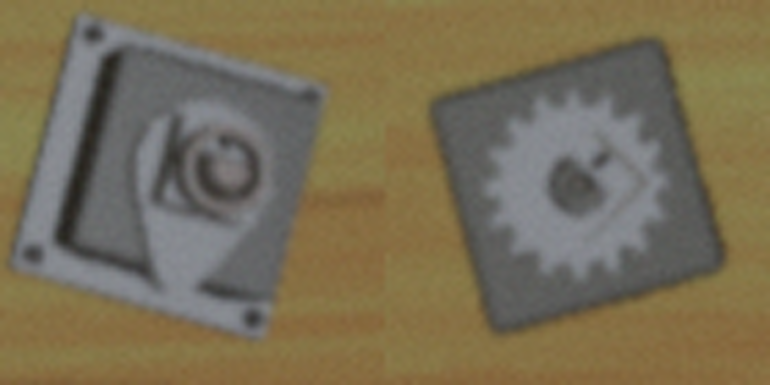

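View pics/c12s.png

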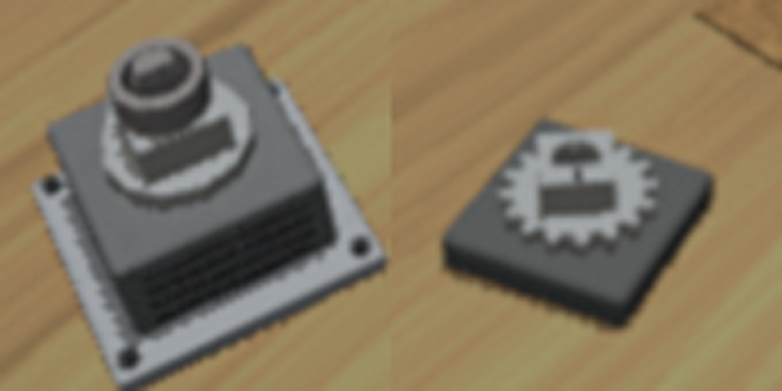

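The left half of the crop shows the steel ring round the shaft on the cam's hub, at about (418,257), with the nose pointing down-left. The right half shows the 16-tooth gear with its black mark to the upper right of the bore. Next I fit the poses from both cameras.

```bash
cat > h.py <<'E'
import numpy as np, cv2, json
def proj(f,P):
    P=np.atleast_2d(P).astype(float); T=f["world_to_cam"]
    c=P@T[:3,:3].T+T[:3,3]; s=c[:,:2]/c[:,2:]; r2=(s**2).sum(1,keepdims=True)
    s=s*(1+f["k1"]*r2); K=f["K"]; return np.c_[s[:,0]*K[0,0]+K[0,2], s[:,1]*K[1,1]+K[1,2]]
def unproj(f,uv,z):
    uv=np.atleast_2d(uv).astype(float);K=f["K"]
    d=np.c_[(uv[:,0]-K[0,2])/K[0,0],(uv[:,1]-K[1,2])/K[1,1]]; s=d.copy()
    for _ in range(20): s=d/(1+f["k1"]*(s**2).sum(1,keepdims=True))
    T=f["world_to_cam"];R=T[:3,:3];C=-R.T@T[:3,3]
    w=np.c_[s,np.ones(len(s))]@R; return C+w*((z-C[2])/w[:,2:])
def save(f,n):
    np.savez(f"pics/{n}.npz",**{k:f[k] for k in("img","K","k1","world_to_cam")}); cv2.imwrite(f"pics/{n}.png",f["img"])
def load(n):
    d=np.load(f"pics/{n}.npz"); return {k:d[k] for k in d.files}
def sq(c,h,yaw,z):
    co=np.array([[1,1],[-1,1],[-1,-1],[1,-1]])*h; R=np.array([[np.cos(yaw),-np.sin(yaw)],[np.sin(yaw),np.cos(yaw)]])
    return np.c_[co@R.T+c,np.full(4,z)]
def circ(c,rad,z,n=48):
    t=np.linspace(0,2*np.pi,n,endpoint=False); return np.c_[c[0]+rad*np.cos(t),c[1]+rad*np.sin(t),np.full(n,z)]
def crop(f,box,s,polys,out):
    u0,v0,w,h=box; im=cv2.resize(f["img"][v0:v0+h,u0:u0+w],None,fx=s,fy=s,interpolation=cv2.INTER_CUBIC)
    im=cv2.convertScaleAbs(im,alpha=1.5)
    for P,col in polys:
        q=((proj(f,P)-[u0,v0]+.5)*s-.5); cv2.polylines(im,[np.round(q*16).astype(np.int32).reshape(-1,1,2)],True,col,1,cv2.LINE_AA,4)
    cv2.imwrite(out,im)
E
python3 - <<'E'
from rig import r
from h import *
from scipy.optimize import minimize
for n in ("scene","top"):
    f=r.grab_frame(n); save(f,n+"1")
    for t,half,z0,z1 in(("stand",50,0,10),("post",45,0,20)):
        o=r.outline_of(f,t)
        reg=o[0]["region"]; print(n,t,o[0]["conf"],reg.sum())
        np.save(f"pics/{n}_{t}.npy",reg)
        # silhouette fit
        def mask(p):
            S=4; m=np.zeros((400*S//1,640*S//1),np.uint8)
            c=p[:2]; pts=[np.r_[sq(c,half,p[2],z0),sq(c,half,p[2],z1)]]
            if t=="stand": pts+=[np.r_[sq(c,38,p[2],10),sq(c,38,p[2],50)]]
            for P in pts:
                h=cv2.convexHull(((proj(f,P)+.5)*S*16).astype(np.int32).reshape(-1,1,2)); cv2.fillConvexPoly(m,h,255,shift=4)
            return cv2.resize(m,(640,400),interpolation=cv2.INTER_AREA)/255.
        R=reg.astype(float); R=cv2.GaussianBlur(R,(3,3),0)
        best=None
        c0=[526,-210] if t=="stand" else [509,-3]
        for y0 in np.radians([-30,-10,10,30]):
            s=minimize(lambda q:((mask([q[0],q[1],q[2]/50])-R)**2).sum(),[*c0,y0*50],method="Nelder-Mead",options=dict(initial_simplex=[[*c0,y0*50],[c0[0]+4,c0[1],y0*50],[c0[0],c0[1]+4,y0*50],[*c0,y0*50+6]],maxiter=150))
            if best is None or s.fun<best.fun: best=s
        print("  ",best.x[:2],np.degrees(best.x[2]/50),best.fun)
E
```

```text
scene stand 0.92 2769
   [ 525.4554616  -209.40989763] -17.491815837952668 868.7238143983084
scene post 0.89 875
   [509.09015811  -1.47759309] 17.58734656780449 869.8532612456748
top stand 0.84 1635
   [ 527.2102527  -210.72234118] -17.55774363606882 638.1638031045752
top post 0.9 1377
   [509.88180241  -2.96344289] 14.14446556496203 625.0203811034218
```

```bash
cat > ov.py <<'E'
from h import *
import sys
sx,sy,sa,px,py,pa,gx,gy,ga=map(float,sys.argv[1:10])
G=(0,255,0);B=(255,100,0);Rd=(0,0,255);Y=(0,255,255)
s=np.array([sx,sy]);sa=np.radians(sa);p=np.array([px,py]);pa=np.radians(pa);g=np.array([gx,gy]);ga=np.radians(ga)
a=[(sq(s,50,sa,10),G),(sq(s,38,sa,50),B),(circ(s,16,92),Rd),(circ(s,16,76),Y),(circ(s,7.5,96),Y)]
gx_=np.array([np.cos(ga),np.sin(ga)]);gy_=np.array([-gx_[1],gx_[0]])
fl=np.array([[*(g+5*gx_+9.8*gy_),46],[*(g+5*gx_-9.8*gy_),46]])
b=[(sq(p,45,pa,20),G),(sq(g,16,ga,46),Rd),(circ(g,11,46),Y),(circ(g,34,28),B),(fl,Rd),(circ(p,3.5,53),G)]
for n,bs,bp in(("top",(380,225,70,70),(276,235,70,70)),("scene",(170,220,85,85),(250,160,85,70))):
    f=load(n+sys.argv[10]); crop(f,bs,5.5 if n=="top" else 4.6,a,"pics/_1.png");crop(f,bp,5.5 if n=="top" else 4.6,b,"pics/_2.png")
    i,j=cv2.imread("pics/_1.png"),cv2.imread("pics/_2.png"); j=cv2.copyMakeBorder(j,0,i.shape[0]-j.shape[0],0,0,0)
    cv2.imwrite(f"pics/ov_{n}_{sys.argv[11]}.png",cv2.hconcat([i,j]))
E
python3 ov.py 526.5 -210 -16.5 509.5 -2.2 15 509.5 -2.2 -45 1 a
```

```text
(no output)
```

View pics/ov_top_a.png

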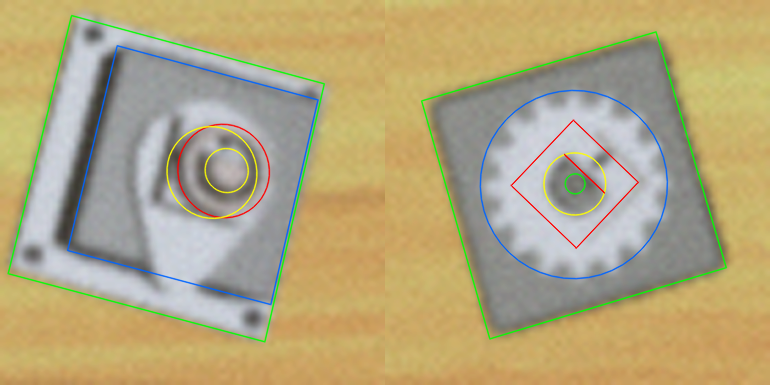

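View pics/ov_scene_a.png

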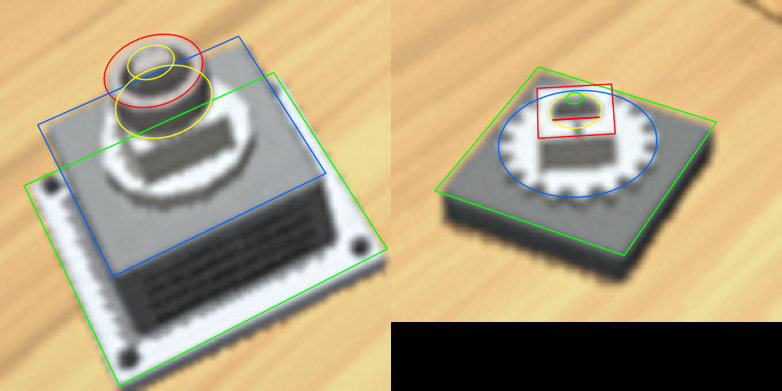

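```bash
cat >> h.py <<'E'
def plan(x,y,z,yaw=None):
    from rig import r
    s=r.sense(); R=cv2.Rodrigues(np.zeros(3))[0]
    st=json.load(open("cmd.json")); e=s["eef_pos"]; 
    print("meas",np.round(e,1),"yaw",round(np.degrees(s["tcp_rot"][2]),1),"cmd",np.round(st,2),"F",np.round(s["contact_force"],1),"open",round(float(s["opening"]),3),"t",round(s["clock"],2))
    c=np.radians(st[3]); d=np.array([x-st[0],y-st[1]])
    tx=d@[np.cos(c),np.sin(c)]; ty=d@[np.sin(c),-np.cos(c)]; tz=st[2]-z; tr=0 if yaw is None else st[3]-yaw
    print("shift cm",np.round([tx/10,ty/10,tz/10],2),"turn",round(tr,1),"rows>=",np.ceil(max(np.hypot(np.hypot(tx,ty),tz)/50,abs(tr)/8.59)))
def done(tx,ty,tz,turn=0):
    st=json.load(open("cmd.json")); c=np.radians(st[3])
    st=[st[0]+10*(tx*np.cos(c)+ty*np.sin(c)),st[1]+10*(tx*np.sin(c)-ty*np.cos(c)),st[2]-10*tz,st[3]-turn]
    json.dump(st,open("cmd.json","w"))
E
echo '[179.796,-598.583,231.281,16.717]' > cmd.json
python3 -c "
from h import *
plan(526.5,-210,200,73.5)"
```

```text
meas [ 179.8 -598.6  231.3] yaw 16.7 cmd [ 179.8  -598.58  231.28   16.72] F [ 0.1  0.2 -0.9] open 0.998 t 1.4
shift cm [ 44.38 -27.24   3.13] turn -56.8 rows>= 11.0
```

Call:
move_arm(
  targets=[0.3,44.4,-27.2,3.1,-56.8,0.3,44.4,-27.2,3.1,-56.8,0.3,44.4,-27.2,3.1,-56.8,0.3,44.4,-27.2,3.1,-56.8,0.3,44.4,-27.2,3.1,-56.8,0.3,44.4,-27.2,3.1,-56.8,0.3,44.4,-27.2,3.1,-56.8,0.3,44.4,-27.2,3.1,-56.8,0.3,44.4,-27.2,3.1,-56.8,0.3,44.4,-27.2,3.1,-56.8],
  squeeze=40,
)

```text
clock: 2.4
eef_pos: [513.6, -224.7, 201.7]
tcp_rot: [3.141, 0.0, 1.283]
contact_force: [-0.5, -0.8, 0.1]
opening: 0.647
```

Call:
move_arm(
  targets=[0.3,0,0,0,0,0.3,0,0,0,0],
)

```text
clock: 2.6
eef_pos: [513.0, -225.4, 201.4]
tcp_rot: [-3.141, 0.0, 1.286]
contact_force: [-0.5, -0.0, -0.7]
opening: 0.648
```

```bash
python3 - <<'E'
from h import *; from rig import r
s=r.sense();e=s["eef_pos"]; json.dump([*map(float,e),float(np.degrees(s["tcp_rot"][2]))],open("cmd.json","w"))
plan(526.5,-210,130,73.5)
E
```

```text
meas [ 513.  -225.4  201.4] yaw 73.7 cmd [ 512.96 -225.39  201.39   73.68] F [-0.5 -0.  -0.7] open 0.648 t 2.6
shift cm [1.86 0.87 7.14] turn 0.2 rows>= 2.0
```

Commanded pose stops where the rows end. I descend to z=130 and look.

Call:
move_arm(
  targets=[0.3,1.0,0.5,4,0,0.3,1.9,0.9,7.1,0,0.3,1.9,0.9,7.1,0,0.3,1.9,0.9,7.1,0],
)

```text
clock: 3.0
eef_pos: [525.7, -211.7, 130.9]
tcp_rot: [-3.14, 0.0, 1.282]
contact_force: [0.1, 0.2, 0.3]
opening: 0.652
```

```bash
python3 - <<'E'
from h import *; from rig import r
done(1.9,.9,7.1); plan(526.5,-210,82,73.5)
fs=[]
for n in ("scene","top"):
    f=r.grab_frame(n); save(f,n+"2"); fs.append(f)
    s=r.sense()["eef_pos"]; print(n,proj(f,[s,[s[0],s[1],0]]))
a=fs[0]["img"][160:310,130:330]; b=fs[1]["img"][180:330,330:500]
cv2.imwrite("pics/l2.png",cv2.resize(cv2.hconcat([a,b]),None,fx=2.1,fy=2.1,interpolation=cv2.INTER_CUBIC))
E
```

```text
meas [ 525.7 -211.7  130.9] yaw 73.5 cmd [ 526.93 -209.69  130.39   73.68] F [0.1 0.2 0.3] open 0.652 t 3.0
shift cm [-0.04 -0.03  4.84] turn 0.2 rows>= 1.0
scene [[195.76066713 217.5797893 ]
 [213.72358495 270.85911434]]
top [[427.00602167 254.61473263]
 [409.89322677 256.80268791]]
```

View pics/l2.png

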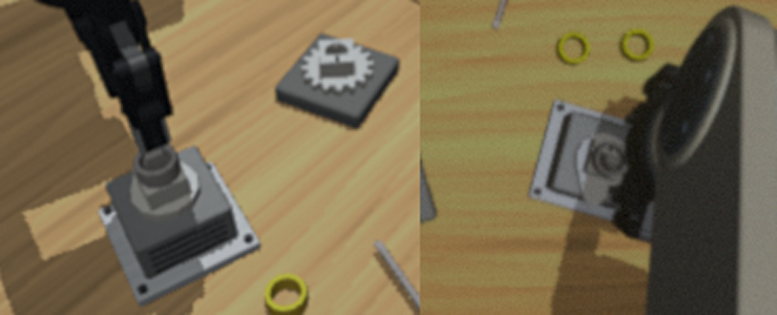

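Scene crop: the fingers straddle the spacer on the shaft at about (203,240), with nothing in the way. I'll descend and grip the spacer.

Call:
move_arm(
  targets=[0.3,0,0,2.5,0,0.3,0,0,5.1,0,0.3,0,0,5.1,0,-0.6,0,0,5.1,0,-0.6,0,0,5.1,0,-0.6,0,0,5.1,0,-0.6,0,0,5.1,0,-0.6,0,0,5.1,0],
  squeeze=40,
)

```text
clock: 3.9
eef_pos: [527.4, -211.5, 81.7]
tcp_rot: [3.139, 0.001, 1.283]
contact_force: [-1.6, -0.7, 7.4]
opening: 0.356
```

```bash
python3 - <<'E'
from h import *; from rig import r
done(0,0,5.1); plan(526.5,-210,140,73.5)
E
```

```text
meas [ 527.4 -211.5   81.7] yaw 73.5 cmd [ 526.93 -209.69   79.39   73.68] F [-1.6 -0.7  7.4] open 0.356 t 3.9
shift cm [-0.04 -0.03 -6.06] turn 0.2 rows>= 2.0
```

Call:
move_arm(
  targets=[-0.6,0,0,-1,0,-0.6,0,0,-3,0,-0.6,0,0,-6,0,-0.6,0,0,-8,0,-0.6,0,0,-8,0,-0.6,0,0,-8,0],
)

```text
clock: 4.5
eef_pos: [526.8, -210.9, 160.6]
tcp_rot: [3.14, 0.0, 1.283]
contact_force: [-0.5, 0.5, -0.5]
opening: 0.352
```

```bash
python3 - <<'E'
from h import *; from rig import r
done(0,0,-8); plan(470,232,140,73.5)
f=r.grab_frame("scene"); save(f,"scene3"); 
print(r.sense()["eef_pos"])
a=f["img"][110:290,130:330]
cv2.imwrite("pics/l3.png",cv2.resize(a,None,fx=3.2,fy=3.2,interpolation=cv2.INTER_CUBIC))
E
```

```text
meas [ 526.8 -210.9  160.6] yaw 73.5 cmd [ 526.93 -209.69  159.39   73.68] F [-0.5  0.5 -0.5] open 0.352 t 4.5
shift cm [ 40.79 -17.88   1.94] turn 0.2 rows>= 9.0
[ 526.20976136 -210.65259989  159.67125057]
```

View pics/l3.png

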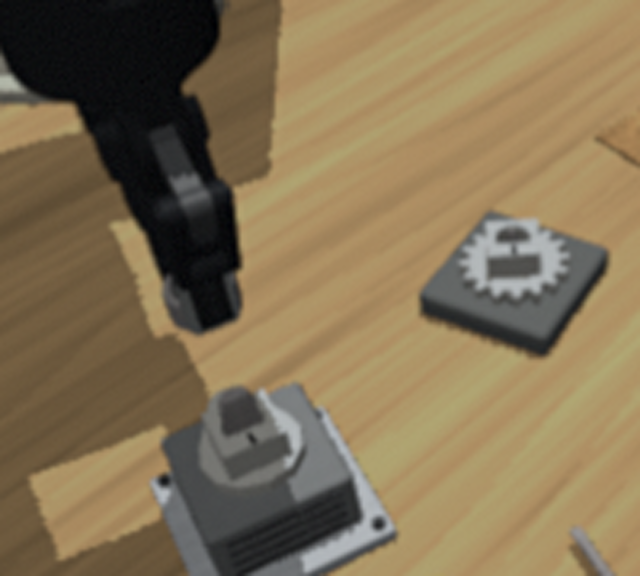

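Scene crop: the spacer hangs from the fingers at (205,310) in the crop. The shaft is bare and the cam remains seated. I'll carry the spacer to the mat.

```bash
python3 - <<'E'
from h import *; from rig import r
plan(490,285,100,73.5); e=r.sense(); print(e["eef_pos"])
E
```

```text
meas [ 526.2 -210.7  159.7] yaw 73.5 cmd [ 526.93 -209.69  159.39   73.68] F [ 0.5 -0.1 -0.9] open 0.357 t 4.55
shift cm [ 46.44 -17.44   5.94] turn 0.2 rows>= 10.0
[ 526.20976136 -210.65259989  159.67125057]
```

Call:
move_arm(
  targets=[-0.6,2,-0.8,0,0,-0.6,6,-2.3,0,0,-0.6,10.5,-3.9,0,0,-0.6,15,-5.6,0,0,-0.6,19.5,-7.3,0,0,-0.6,24,-9,0,0,-0.6,28.5,-10.7,0,0,-0.6,33,-12.4,0,0,-0.6,37.5,-14.1,0,0,-0.6,40,-15,0,0],
)

```text
clock: 5.55
eef_pos: [494.9, 218.3, 158.6]
tcp_rot: [-3.14, 0.0, 1.285]
contact_force: [0.2, 0.3, 0.1]
opening: 0.352
```

Call:
move_arm(
  targets=[-0.6,3,-1,1,0,-0.6,6,-2.4,4,0,-0.6,6.4,-2.4,8,0,-0.6,6.4,-2.4,11,0,-0.6,6.4,-2.4,13.5,0,-0.6,6.4,-2.4,13.5,0,-0.6,6.4,-2.4,13.5,0,-0.6,6.4,-2.4,13.5,0],
)

```text
clock: 6.35
eef_pos: [491.9, 283.8, 25.6]
tcp_rot: [3.141, -0.001, 1.283]
contact_force: [-0.1, -1.1, -0.4]
opening: 0.354
```

```bash
python3 - <<'E'
from h import *; from rig import r
done(46.4,-17.4,13.5); plan(490,285,9,73.5)
f=r.grab_frame("scene"); save(f,"scene4"); 
print(r.sense()["eef_pos"])
a=f["img"][40:190,270:470]
cv2.imwrite("pics/l4.png",cv2.resize(a,None,fx=3.2,fy=3.2,interpolation=cv2.INTER_CUBIC))
E
```

```text
meas [491.9 283.8  25.6] yaw 73.5 cmd [490.33 284.51  24.39  73.68] F [-0.1 -1.1 -0.4] open 0.354 t 6.35
shift cm [ 0.04 -0.04  1.54] turn 0.2 rows>= 1.0
[492.12017456 283.91955127  25.91781872]
```

View pics/l4.png

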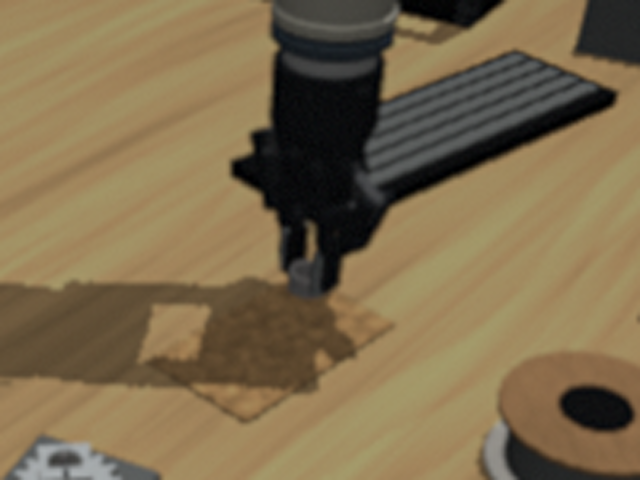

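Scene crop: the spacer is held over the far part of the mat, around (366,127) in the full picture, with the keyboard clear. Now I lower it gently.

Call:
move_arm(
  targets=[-0.6,0,0,0.6,0,-0.6,0,0,1.1,0,-0.6,0,0,1.5,0,-0.6,0,0,1.7,0,-0.6,0,0,1.7,0],
)

```text
clock: 6.9
eef_pos: [491.4, 283.6, 9.5]
tcp_rot: [3.141, -0.0, 1.283]
contact_force: [-6.9, -4.0, 26.5]
opening: 0.352
```

Call:
move_arm(
  targets=[-0.6,0,0,-0.2,0,0.3,0,0,-0.2,0,0.3,0,0,-0.2,0,0.3,0,0,-0.2,0,0.3,0,0,-3,0,0.3,0,0,-7,0,0.3,0,0,-11,0,0.3,0,0,-15,0,0.3,0,0,-15,0],
)

```text
clock: 7.8
eef_pos: [494.1, 285.2, 162.7]
tcp_rot: [3.136, -0.006, 1.283]
contact_force: [0.1, -0.5, 0.7]
opening: 0.65
```

```bash
python3 - <<'E'
from h import *; from rig import r
done(0,0,1.7); done(0,0,-15); plan(526.5,-210,157,73.5)
f=r.grab_frame("scene"); save(f,"scene5"); print(r.sense()["eef_pos"])
print(r.mark_of(f,"spacer"))
cv2.imwrite("pics/l5.png",cv2.resize(f["img"][40:190,270:470],None,fx=3.2,fy=3.2,interpolation=cv2.INTER_CUBIC))
E
```

```text
meas [494.1 285.2 162.7] yaw 73.5 cmd [490.33 284.51 157.39  73.68] F [ 0.1 -0.5  0.7] open 0.65 t 7.8
shift cm [-4.644e+01  1.737e+01  4.000e-02] turn 0.2 rows>= 10.0
[492.79924365 284.44469581 160.09173009]
[{'position': [641.7, -199.8, -0.1], 'conf': 0.85}, {'position': [492.9, 281.8, 4.1], 'conf': 0.65}, {'position': [644.7, -262.1, -4.5], 'conf': 0.55}]
```

View pics/l5.png

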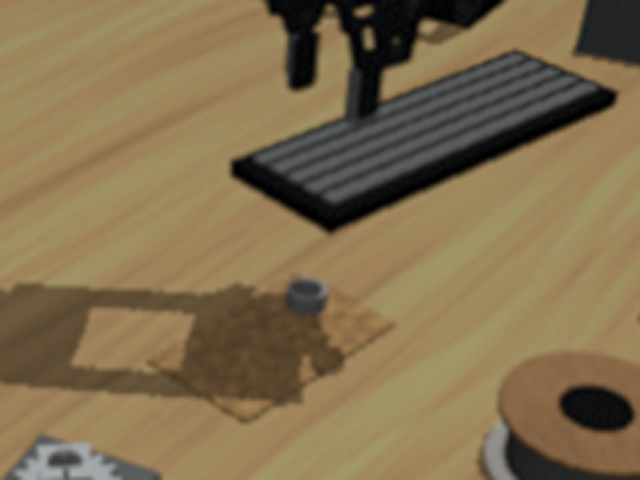

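Scene crop: the spacer stands upright on the mat at about (366,132), near world (492,283). Now back to the stand for the cam.

Call:
move_arm(
  targets=[0.3,-2,0.8,0,0,0.3,-6,2.3,0,0,0.3,-10.5,3.9,0,0,0.3,-15,5.6,0,0,0.3,-19.5,7.3,0,0,0.3,-24,9,0,0,0.3,-28.5,10.7,0,0,0.3,-33,12.4,0,0,0.3,-37.5,14.1,0,0,0.3,-41,15.5,0,0],
)

```text
clock: 8.9
eef_pos: [522.2, -155.9, 155.5]
tcp_rot: [-3.139, 0.0, 1.282]
contact_force: [0.4, 0.3, 0.7]
opening: 0.652
```

Call:
move_arm(
  targets=[0.3,-3,1,1,0,0.3,-5.4,1.9,2,0,0.3,-5.4,1.9,3,0,0.3,-5.4,1.9,3,0,0.3,-5.4,1.9,3,0,0.3,-5.4,1.9,3,0,0.3,-5.4,1.9,3,0],
)

```text
clock: 9.6
eef_pos: [526.7, -210.0, 128.0]
tcp_rot: [3.141, -0.0, 1.284]
contact_force: [0.1, 0.4, -0.8]
opening: 0.651
```

```bash
python3 - <<'E'
from h import *; from rig import r
done(-46.4,17.4,3); plan(526.5,-210,62,73.5)
for i in range(3): r.grab_frame("top"); print(r.sense()["eef_pos"])
f=r.grab_frame("scene"); save(f,"scene6"); s=r.sense(); print(s["eef_pos"],np.degrees(s["tcp_rot"]))
E
```

```text
meas [ 526.7 -210.   128. ] yaw 73.6 cmd [ 526.93 -209.69  127.39   73.68] F [ 0.1  0.4 -0.8] open 0.651 t 9.6
shift cm [-0.04 -0.03  6.54] turn 0.2 rows>= 2.0
[ 526.75805317 -210.15027435  128.03494516]
[ 526.72990163 -210.31258551  128.04675563]
[ 526.68824771 -210.39464585  128.02716089]
[ 526.66100033 -210.47830801  127.94297748] [1.79963592e+02 1.67278734e-03 7.35498271e+01]
```

Call:
move_arm(
  targets=[0.3,0,0,3,0,0.3,0,0,6.4,0,0.3,0,0,6.7,0,0.3,0,0,6.7,0,-0.6,0,0,6.7,0,-0.6,0,0,6.7,0,-0.6,0,0,6.7,0,-0.6,0,0,6.7,0,-0.6,0,0,6.7,0,-0.6,0,0,6.7,0],
  squeeze=50,
)

```text
clock: 10.8
eef_pos: [527.7, -211.3, 62.4]
tcp_rot: [3.139, 0.0, 1.283]
contact_force: [-0.4, 0.3, 7.3]
opening: 0.359
```

Call:
move_arm(
  targets=[-0.6,0,0,-0.5,0,-0.6,0,0,-1.5,0,-0.6,0,0,-3,0,-0.6,0,0,-5,0,-0.6,0,0,-7.5,0,-0.6,0,0,-10,0,-0.6,0,0,-10,0,-0.6,0,0,-10,0],
)

```text
clock: 11.6
eef_pos: [526.8, -210.9, 161.8]
tcp_rot: [3.14, 0.0, 1.283]
contact_force: [-0.4, -0.6, -1.3]
opening: 0.362
```

```bash
python3 - <<'E'
from h import *; from rig import r
done(0,0,-3.3); plan(500,190,160,73.5)
f=r.grab_frame("scene"); save(f,"scene7"); 
cv2.imwrite("pics/l7.png",cv2.resize(f["img"][110:290,130:330],None,fx=3.2,fy=3.2,interpolation=cv2.INTER_CUBIC))
E
```

```text
meas [ 526.8 -210.9  161.8] yaw 73.5 cmd [ 526.93 -209.69  160.39   73.68] F [-0.4 -0.6 -1.3] open 0.362 t 11.6
shift cm [ 37.6  -13.82   0.04] turn 0.2 rows>= 9.0
```

View pics/l7.png

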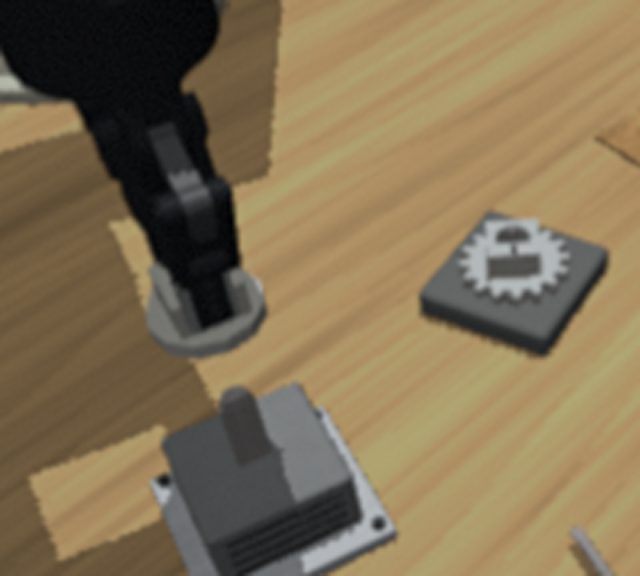

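Scene crop: the cam hangs level in the fingers at (205,310) in the crop. The bare shaft is at (245,425), with its flat facing the camera, the stand's +x side. I'll carry the cam to the mat.

Call:
move_arm(
  targets=[-0.6,1.5,-0.5,0,0,-0.6,5,-1.8,0,0,-0.6,9.3,-3.4,0,0,-0.6,13.6,-5,0,0,-0.6,18,-6.6,0,0,-0.6,22.5,-8.2,0,0,-0.6,27,-9.9,0,0,-0.6,31.3,-11.5,0,0,-0.6,35.5,-13.1,0,0,-0.6,37.6,-13.8,0,0],
)

```text
clock: 12.65
eef_pos: [499.0, 192.5, 159.6]
tcp_rot: [-3.14, 0.0, 1.285]
contact_force: [0.4, -0.9, -1.5]
opening: 0.363
```

Call:
move_arm(
  targets=[-0.6,0,0,3,0,-0.6,0,0,7.5,0,-0.6,0,0,12,0,-0.6,0,0,13.3,0,-0.6,0,0,14,0,-0.6,0,0,14.4,0,-0.6,0,0,14.6,0,-0.6,0,0,14.6,0],
)

```text
clock: 13.45
eef_pos: [501.9, 189.4, 16.5]
tcp_rot: [3.14, -0.002, 1.283]
contact_force: [0.4, -0.3, -0.3]
opening: 0.36
```

Call:
move_arm(
  targets=[-0.6,0,0,0.1,0,-0.6,0,0,0.2,0,-0.6,0,0,0.2,0,-0.6,0,0,0.2,0],
)

```text
clock: 13.85
eef_pos: [502.1, 189.4, 16.3]
tcp_rot: [3.139, -0.002, 1.283]
contact_force: [-8.8, -2.2, 31.9]
opening: 0.361
```

Call:
move_arm(
  targets=[-0.6,0,0,-0.1,0,0.3,0,0,-0.1,0,0.3,0,0,-0.1,0,0.3,0,0,-0.1,0,0.3,0,0,-2,0,0.3,0,0,-5,0,0.3,0,0,-8.5,0,0.3,0,0,-12,0,0.3,0,0,-12,0],
)

```text
clock: 14.75
eef_pos: [503.6, 189.9, 136.9]
tcp_rot: [3.136, -0.004, 1.283]
contact_force: [-0.2, -0.4, 0.2]
opening: 0.647
```

```bash
python3 - <<'E'
from h import *; from rig import r
done(37.6,-13.8,14.6);done(0,0,.2);done(0,0,-12)
f=r.grab_frame("scene"); save(f,"scene8"); t=r.grab_frame("top"); save(t,"top8")
plan(509.3,-2.5,120,45)
a=cv2.resize(f["img"][90:190,280:420],None,fx=2.8,fy=2.8,interpolation=cv2.INTER_CUBIC)
b=cv2.resize(t["img"][220:320,370:470],None,fx=2.8,fy=2.8,interpolation=cv2.INTER_CUBIC)
cv2.imwrite("pics/l8.png",cv2.hconcat([a,b]))
for x in(f,t):
  for n in("cam","gear","post","stand","stand_seat"): print(n,[(q["position"],round(q["conf"],2)) for q in r.mark_of(x,n)][:2])
E
python3 ov.py 526.5 -210 -16.5 509 -3 15 509.5 -2.2 -46 8 b
```

```text
meas [501.3 189.1 133.2] yaw 73.5 cmd [500.15 189.94 132.39  73.68] F [-0.1 -0.3  0.3] open 0.648 t 14.85
shift cm [-18.21   6.29   1.24] turn 28.7 rows>= 4.0
cam [([501.8, 191.5, 1.2], 0.63)]
gear [([507.3, -3.4, 23.3], 0.58)]
post [([505.1, -3.5, 1.6], 0.63)]
stand [([527.7, -205.3, 0.2], 0.95), ([505.5, -3.6, -2.2], 0.2)]
stand_seat [([523.3, -207.9, 53.0], 0.66)]
cam [([501.8, 193.8, 3.3], 0.91)]
gear [([508.7, -0.8, 21.9], 0.8)]
post [([510.2, -0.6, 2.4], 0.61)]
stand [([523.4, -214.6, 0.5], 0.93)]
stand_seat [([527.5, -205.2, 51.3], 0.57)]
```

View pics/l8.png

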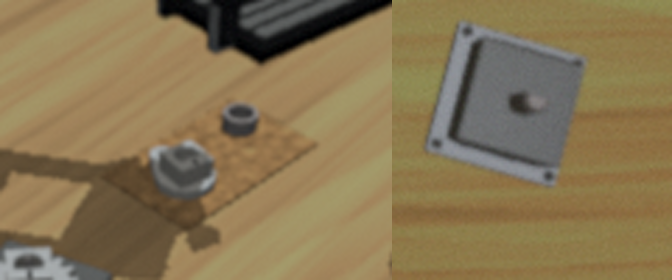

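View pics/ov_top_b.png

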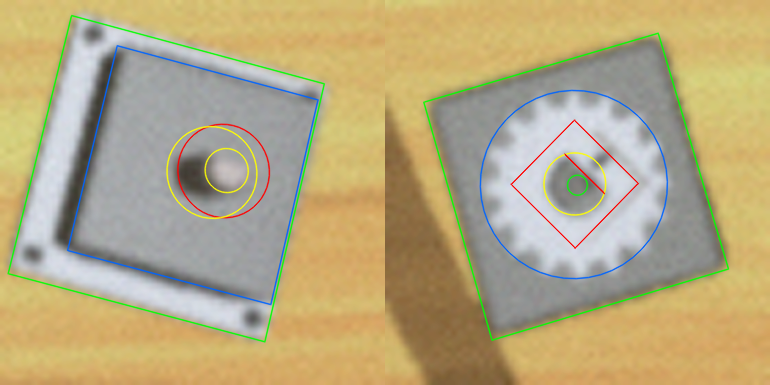

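View pics/ov_scene_b.png

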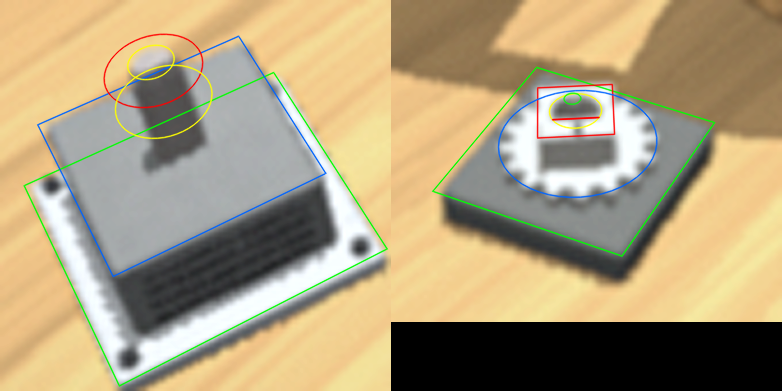

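The mat crop shows the cam and spacer standing upright and apart. The overlays fit the bare shaft's top at (526.5,-210) and the gear at (509.5,-2.2), yaw about -45°. Now for the gear.

Call:
move_arm(
  targets=[0.3,-2,0.7,0,2,0.3,-6,2,0,8,0.3,-10,3.4,0,15,0.3,-14,4.8,0,22,0.3,-17,5.8,2,28,0.3,-18.2,6.3,4,28.7,0.3,-18.2,6.3,4,28.7,0.3,-18.2,6.3,4,28.7,0.3,-18.2,6.3,4,28.7,0.3,-18.2,6.3,4,28.7],
)

```text
clock: 16.35
eef_pos: [510.1, -2.6, 93.4]
tcp_rot: [3.141, -0.001, 0.784]
contact_force: [0.0, 1.0, -0.5]
opening: 0.651
```

```bash
python3 - <<'E'
from h import *; from rig import r
done(-18.2,6.3,4,28.7)
f=r.grab_frame("scene"); save(f,"scene9"); 
plan(509.5,-2.2,31,45)
cv2.imwrite("pics/l9.png",cv2.resize(f["img"][110:250,220:360],None,fx=4,fy=4,interpolation=cv2.INTER_CUBIC))
E
```

```text
meas [510.1  -2.6  93.3] yaw 44.9 cmd [509.47  -2.43  92.39  44.98] F [-0.9  0.6 -0.2] open 0.654 t 16.4
shift cm [ 0.02 -0.01  6.14] turn -0.0 rows>= 2.0
```

View pics/l9.png

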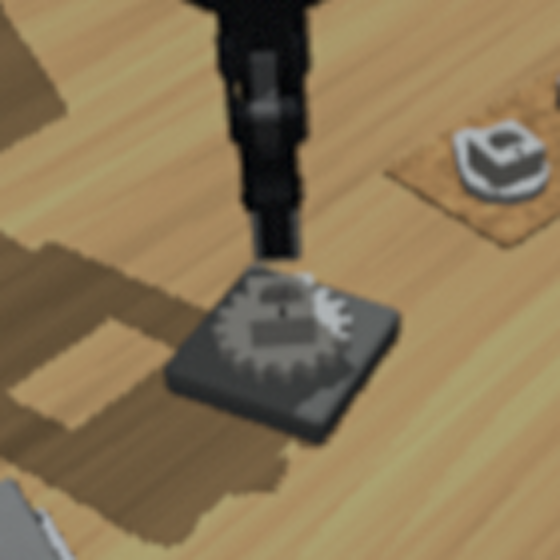

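The fingers at (277,250) in the crop are lined up over the hub, and the marked face is square to the near finger. I'll descend and grip.

Call:
move_arm(
  targets=[0.3,0,0,3,0,0.3,0,0,5.8,0,0.3,0,0,6.1,0,0.3,0,0,6.1,0,-0.6,0,0,6.1,0,-0.6,0,0,6.1,0,-0.6,0,0,6.1,0,-0.6,0,0,6.1,0,-0.6,0,0,6.1,0,-0.6,0,0,6.1,0],
)

```text
clock: 17.4
eef_pos: [510.7, -3.4, 33.1]
tcp_rot: [3.14, -0.002, 0.782]
contact_force: [-1.8, 0.7, 7.1]
opening: 0.356
```

Call:
move_arm(
  targets=[-0.6,0,0,-0.5,0,-0.6,0,0,-1.5,0,-0.6,0,0,-3,0,-0.6,0,0,-5,0,-0.6,0,0,-8,0,-0.6,0,0,-11,0,-0.6,0,0,-12,0,-0.6,0,0,-12,0],
)

```text
clock: 18.2
eef_pos: [510.6, -3.5, 153.4]
tcp_rot: [3.139, -0.003, 0.782]
contact_force: [-0.3, 0.6, -1.5]
opening: 0.358
```

```bash
python3 - <<'E'
from h import *; from rig import r
done(0,0,-5.9)
f=r.grab_frame("scene"); save(f,"scene10"); 
plan(526.5,-210,150,73.5)
cv2.imwrite("pics/l10.png",cv2.resize(f["img"][90:250,220:360],None,fx=3.7,fy=3.7,interpolation=cv2.INTER_CUBIC))
E
```

```text
meas [509.7  -3.5 151.9] yaw 44.8 cmd [509.47  -2.43 151.39  44.98] F [-0.2  0.4 -1.6] open 0.36 t 18.25
shift cm [-13.47  15.89   0.14] turn -28.5 rows>= 5.0
```

View pics/l10.png

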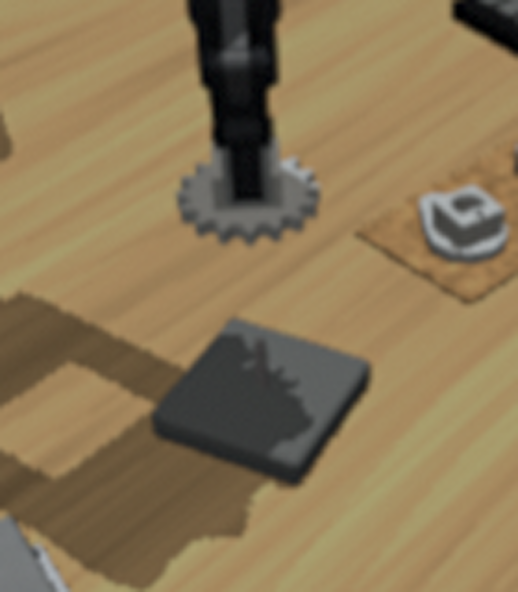

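The gear is held level and centred in the jaws. The pin and plinth are empty at (262,365) in the crop. I'll carry the gear over the shaft and turn it to the stand's yaw.

Call:
move_arm(
  targets=[-0.6,-1,1.2,0,-2,-0.6,-3.5,4.2,0,-8,-0.6,-6.5,7.6,0,-15,-0.6,-9.5,11.2,0,-21,-0.6,-12,14.2,0,-26,-0.6,-13.5,15.9,0,-28.5,-0.6,-13.5,15.9,1.5,-28.5,-0.6,-13.5,15.9,1.5,-28.5,-0.6,-13.5,15.9,1.5,-28.5,-0.6,-13.5,15.9,1.5,-28.5],
)

```text
clock: 19.25
eef_pos: [525.7, -210.8, 136.3]
tcp_rot: [-3.141, -0.0, 1.28]
contact_force: [0.6, -1.0, -1.5]
opening: 0.361
```

Call:
move_arm(
  targets=[-0.6,0,0,0,0,-0.6,0,0,0,0,-0.6,0,0,0,0,-0.6,0,0,0,0],
)

```text
clock: 19.65
eef_pos: [526.0, -211.3, 136.8]
tcp_rot: [3.141, 0.0, 1.28]
contact_force: [-0.1, -0.5, -0.9]
opening: 0.356
```

```bash
python3 - <<'E'
from h import *; from rig import r
done(-13.5,15.9,1.5,-28.5)
f=r.grab_frame("scene"); save(f,"scene11"); t=r.grab_frame("top"); save(t,"top11")
plan(526.5,-210,108,73.5)
s=r.sense()["eef_pos"]; print(s)
yaw=np.radians(-16.5); c=s[:2]; z=s[2]-12.2
for (F,b,sc,o) in((f,(150,180,110,120),4.8,"_1"),(t,(370,210,90,100),5.76,"_2")):
    crop(F,b,sc,[(sq(c,16,yaw,z+26),(0,0,255)),(circ(c,34,z+4),(255,100,0)),(circ([526.5,-210],7.5,96),(0,255,0))],f"pics/{o}.png")
i,j=cv2.imread("pics/_1.png"),cv2.imread("pics/_2.png"); cv2.imwrite("pics/l11.png",cv2.resize(cv2.hconcat([i,j]),None,fx=.75,fy=.75,interpolation=cv2.INTER_AREA))
E
```

```text
meas [ 525.9 -211.4  136.7] yaw 73.3 cmd [ 526.37 -210.33  136.39   73.48] F [ 0.5 -0.1 -0.6] open 0.36 t 19.75
shift cm [0.03 0.   2.84] turn -0.0 rows>= 1.0
[ 525.91786832 -211.36734109  136.69392876]
```

View pics/l11.png

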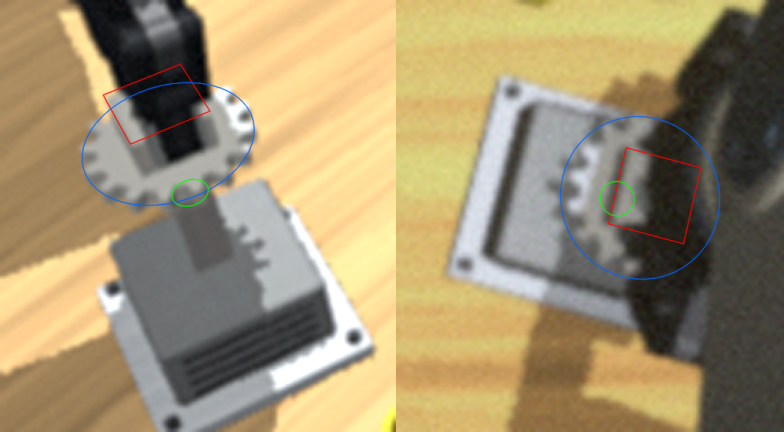

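Both views agree with the predicted gear outline to about a pixel. Measured TCP is 1.3 mm off in y, so I'll nudge it and lower in steps.

Call:
move_arm(
  targets=[-0.6,0.1,0,1,0,-0.6,0.13,0,2,0,-0.6,0.13,0,2.8,0,-0.6,0.13,0,3.1,0,-0.6,0.13,0,3.4,0,-0.6,0.13,0,3.4,0,-0.6,0.13,0,3.4,0],
)

```text
clock: 20.45
eef_pos: [526.4, -210.2, 102.7]
tcp_rot: [3.141, 0.0, 1.28]
contact_force: [0.0, 0.6, -1.8]
opening: 0.358
```

Call:
move_arm(
  targets=[-0.6,0,0,0.3,0,-0.6,0,0,0.6,0,-0.6,0,0,0.9,0,-0.6,0,0,1.2,0,-0.6,0,0,1.2,0],
)

```text
clock: 20.95
eef_pos: [525.9, -210.0, 90.0]
tcp_rot: [-3.141, -0.0, 1.28]
contact_force: [-0.2, 0.1, -0.5]
opening: 0.361
```

Call:
move_arm(
  targets=[-0.6,0,0,0.5,0,-0.6,0,0,1,0,-0.6,0,0,1.5,0,-0.6,0,0,2,0,-0.6,0,0,2.4,0,-0.6,0,0,2.6,0,-0.6,0,0,2.8,0,-0.6,0,0,2.8,0,-0.6,0,0,2.8,0],
)

```text
clock: 21.85
eef_pos: [526.1, -210.1, 63.1]
tcp_rot: [-3.141, 0.0, 1.28]
contact_force: [-2.7, 0.3, 6.8]
opening: 0.359
```

Call:
move_arm(
  targets=[-0.6,0,0,0.1,0,-0.6,0,0,0.15,0,-0.6,0,0,0.15,0,0.3,0,0,0.1,0,0.3,0,0,0.1,0,0.3,0,0,0.1,0,0.3,0,0,0.1,0],
)

```text
clock: 22.55
eef_pos: [526.2, -210.2, 61.4]
tcp_rot: [-3.141, -0.0, 1.28]
contact_force: [-1.0, 0.4, -0.7]
opening: 0.653
```

Call:
move_arm(
  targets=[0.3,0,0,-1,0,0.3,0,0,-3,0,0.3,0,0,-6,0,0.3,0,0,-9,0,0.3,0,0,-10,0,0.3,1,0,-10,0,0.3,5,0,-10,0,0.3,10,0,-10,0,0.3,14,0,-10,0,0.3,18,0,-10,0],
)

```text
clock: 23.55
eef_pos: [577.2, -35.3, 160.0]
tcp_rot: [-3.139, 0.0, 1.28]
contact_force: [0.5, -0.6, -0.6]
opening: 0.653
```

```bash
python3 - <<'E'
from h import *; from rig import r
done(.13,0,3.4);done(0,0,1.2);done(0,0,2.8);done(0,0,.1);done(18,0,-10)
f=r.grab_frame("scene"); save(f,"scene12"); t=r.grab_frame("top"); save(t,"top12")
plan(492,284,140,73.5)
for x in (f,t): print([(q["position"],round(q["conf"],2)) for q in r.mark_of(x,"gear")][:2],[(q["position"],round(q["conf"],2)) for q in r.mark_of(x,"spacer")])
c=np.array([526.5,-210]);y=np.radians(-16.5)
for (F,b,sc,o) in((f,(160,215,100,90),4.3,"_1"),(t,(380,220,75,75),5.16,"_2")):
    crop(F,b,sc,[(sq(c,16,y,76),(0,0,255)),(circ(c,34,54),(255,100,0)),(circ(c,7.5,96),(0,255,0))],f"pics/{o}.png")
i,j=cv2.imread("pics/_1.png"),cv2.imread("pics/_2.png"); print(i.shape,j.shape);h=min(len(i),len(j));cv2.imwrite("pics/l12.png",cv2.resize(cv2.hconcat([i[:h],j[:h]]),(795,int(h*795/(i.shape[1]+j.shape[1])))))
E
```

```text
meas [578.1 -33.1 160.1] yaw 73.5 cmd [577.92 -36.51 161.39  73.48] F [-0.2  0.1  0. ] open 0.648 t 23.65
shift cm [ 28.28 -17.35   2.14] turn -0.0 rows>= 7.0
[([525.7, -212.7, 51.4], 0.81), ([734.1, 60.8, 1.0], 0.66)] [([644.1, -259.4, -1.8], 0.93), ([494.1, 282.4, 3.0], 0.59), ([641.4, -198.8, -0.3], 0.59)]
[] [([639.6, -260.1, -1.4], 0.64), ([494.1, 285.0, 5.5], 0.48)]
(387, 430, 3) (387, 387, 3)
```

View pics/l12.png

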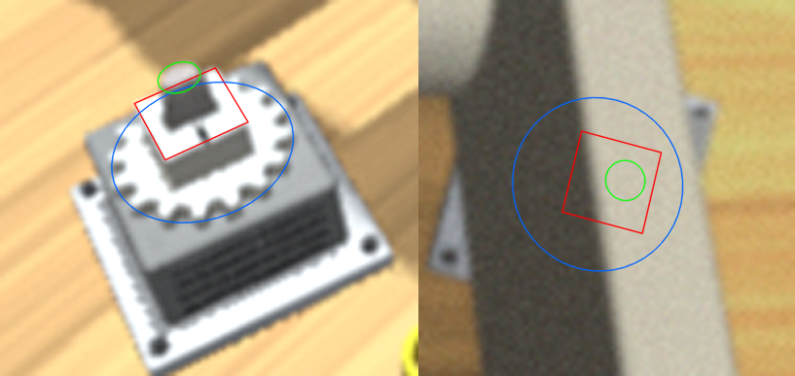

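Scene crop: the gear sits flat on the housing, with its black mark at (202,133) on the flat side and the shaft showing through the bore. Next is the spacer.

Call:
move_arm(
  targets=[0.3,2,-1.2,0,0,0.3,6,-3.7,0,0,0.3,10,-6.1,0,0,0.3,14,-8.6,0,0,0.3,18,-11,0,0,0.3,22,-13.5,0,0,0.3,26,-16,2,0,0.3,28.2,-17.3,5,0,0.3,28.2,-17.3,8,0,0.3,28.2,-17.3,10,0],
)

```text
clock: 24.85
eef_pos: [492.1, 281.3, 59.4]
tcp_rot: [-3.14, 0.002, 1.28]
contact_force: [-1.0, 0.2, 0.0]
opening: 0.649
```

Call:
move_arm(
  targets=[0.3,0,0,0,0,0.3,0,0,0,0,0.3,0,0,0,0,0.3,0,0,0,0],
)

```text
clock: 25.25
eef_pos: [494.1, 282.1, 62.9]
tcp_rot: [3.14, -0.002, 1.279]
contact_force: [-0.6, -0.1, 0.3]
opening: 0.651
```

```bash
python3 - <<'E'
from h import *; from rig import r
done(28.2,-17.3,10)
f=r.grab_frame("scene"); save(f,"scene13")
plan(491.8,284,8.5,73.5)
cv2.imwrite("pics/l13.png",cv2.resize(f["img"][80:180,310:430],None,fx=5,fy=5,interpolation=cv2.INTER_CUBIC))
E
```

```text
meas [494.  282.1  62.8] yaw 73.3 cmd [492.24 283.04  61.39  73.48] F [ 0.3  0.4 -1.2] open 0.655 t 25.3
shift cm [ 0.08 -0.07  5.29] turn -0.0 rows>= 2.0
```

View pics/l13.png

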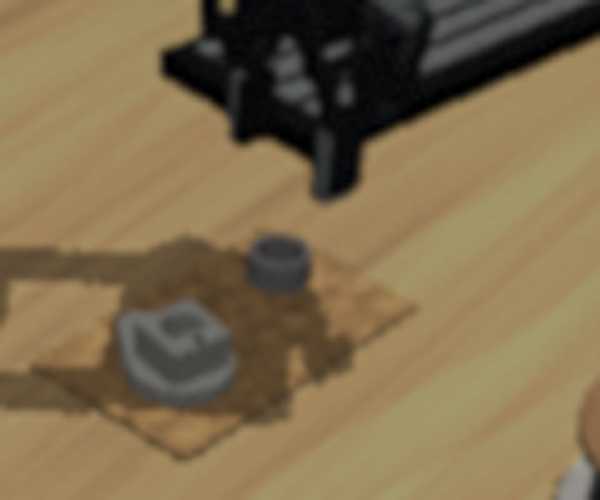

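The fingers straddle the spacer, seen at (280,262) in the crop. I correct a few mm and grip.

Call:
move_arm(
  targets=[0.3,0.1,-0.25,2.5,0,0.3,0.1,-0.25,5,0,0.3,0.1,-0.25,5.3,0,0.3,0.1,-0.25,5.3,0,-0.6,0.1,-0.25,5.3,0,-0.6,0.1,-0.25,5.3,0,-0.6,0.1,-0.25,5.3,0,-0.6,0.1,-0.25,5.3,0,-0.6,0.1,-0.25,5.3,0,-0.6,0.1,-0.25,5.3,0],
  squeeze=40,
)

```text
clock: 26.3
eef_pos: [491.9, 284.2, 10.2]
tcp_rot: [3.14, -0.002, 1.28]
contact_force: [-1.0, -1.3, 6.2]
opening: 0.354
```

Call:
move_arm(
  targets=[-0.6,0,0,-1,0,-0.6,0,0,-4,0,-0.6,0,0,-8,0,-0.6,0,0,-12,0,-0.6,0,0,-15,0,-0.6,0,0,-15,0,-0.6,0,0,-15,0],
)

```text
clock: 27.0
eef_pos: [491.4, 284.0, 160.1]
tcp_rot: [3.14, -0.002, 1.28]
contact_force: [0.5, 0.5, -0.4]
opening: 0.35
```

```bash
python3 - <<'E'
from h import *; from rig import r
done(.1,-.25,-9.7)
plan(526.5,-210,156,73.5)
E
```

```text
meas [491.4 284.  160.1] yaw 73.3 cmd [490.13 284.71 158.39  73.48] F [ 0.5  0.5 -0.4] open 0.35 t 27.0
shift cm [-46.4   17.55   0.24] turn -0.0 rows>= 10.0
```

Call:
move_arm(
  targets=[-0.6,-2,0.8,0,0,-0.6,-6,2.3,0,0,-0.6,-10.5,4,0,0,-0.6,-15,5.7,0,0,-0.6,-19.5,7.4,0,0,-0.6,-24,9.1,0,0,-0.6,-28.5,10.8,0,0,-0.6,-33,12.5,0,0,-0.6,-37.5,14.2,0,0,-0.6,-41,15.5,0,0],
)

```text
clock: 28.0
eef_pos: [520.7, -155.9, 157.4]
tcp_rot: [-3.14, 0.0, 1.279]
contact_force: [1.0, -0.0, -1.2]
opening: 0.35
```

Call:
move_arm(
  targets=[-0.6,-3,1,0,0,-0.6,-5.4,2.05,1,0,-0.6,-5.4,2.05,3,0,-0.6,-5.4,2.05,3,0,-0.6,-5.4,2.05,3,0,-0.6,-5.4,2.05,3,0,-0.6,-5.4,2.05,3,0,-0.6,-5.4,2.05,3,0],
)

```text
clock: 28.8
eef_pos: [526.4, -210.8, 129.3]
tcp_rot: [3.141, 0.0, 1.28]
contact_force: [-0.7, 0.7, -0.6]
opening: 0.353
```

```bash
python3 - <<'E'
from h import *; from rig import r
done(-46.4,17.55,3)
f=r.grab_frame("scene"); save(f,"scene14"); t=r.grab_frame("top"); save(t,"top14")
plan(526.5,-210,105,73.5)
s=r.sense()["eef_pos"]; print(s)
c=s[:2]; z=s[2]-5.7
for (F,b,sc,o) in((f,(150,190,100,100),4,"_1"),(t,(380,210,80,80),5,"_2")):
    crop(F,b,sc,[(circ(c,16,z),(0,0,255)),(circ(c,16,z+16),(255,100,0)),(circ([526.5,-210],7.5,96),(0,255,0))],f"pics/{o}.png")
i,j=cv2.imread("pics/_1.png"),cv2.imread("pics/_2.png"); cv2.imwrite("pics/l14.png",cv2.hconcat([i,j]))
E
```

```text
meas [ 526.2 -210.9  129. ] yaw 73.3 cmd [ 526.45 -210.04  128.39   73.48] F [-0.1 -0.6 -0.9] open 0.352 t 28.9
shift cm [0.   0.   2.34] turn -0.0 rows>= 1.0
[ 526.20410981 -210.93249241  129.04503993]
```

View pics/l14.png

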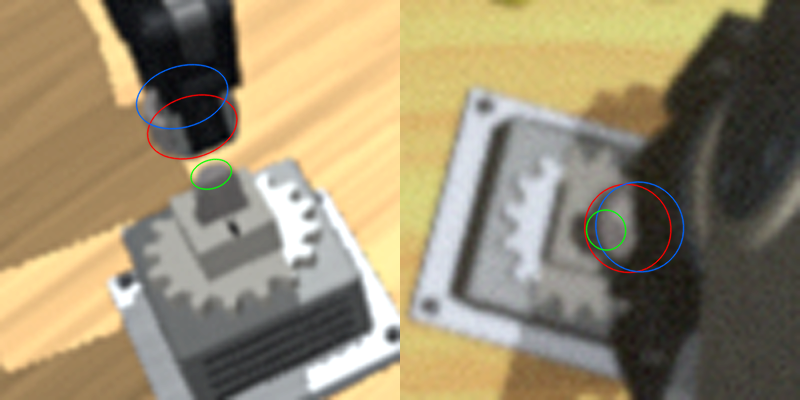

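The spacer outline matches the prediction over the shaft, and the gear below is seated. I'll lower in steps.

Call:
move_arm(
  targets=[-0.6,0.08,0,1,0,-0.6,0.08,0,2,0,-0.6,0.08,0,2.6,0,-0.6,0.08,0,2.9,0,-0.6,0.08,0,3.2,0,-0.6,0.08,0,3.4,0,-0.6,0.08,0,3.4,0],
)

```text
clock: 29.6
eef_pos: [526.1, -210.4, 94.4]
tcp_rot: [-3.141, -0.0, 1.28]
contact_force: [0.1, 0.2, -0.8]
opening: 0.351
```

Call:
move_arm(
  targets=[-0.6,0,0,0.4,0,-0.6,0,0,0.8,0,-0.6,0,0,1.0,0,-0.6,0,0,1.2,0,-0.6,0,0,1.35,0,-0.6,0,0,1.35,0,-0.6,0,0,1.35,0],
)

```text
clock: 30.3
eef_pos: [526.2, -210.3, 82.1]
tcp_rot: [3.142, 0.0, 1.28]
contact_force: [-4.0, 1.9, 12.8]
opening: 0.353
```

Contact comes at the expected height: TCP 82, so the spacer's underside is at about 76. I'll release and retreat.

Call:
move_arm(
  targets=[-0.6,0,0,0.05,0,0.3,0,0,0,0,0.3,0,0,0,0,0.3,0,0,0,0,0.3,0,0,-2,0,0.3,0,0,-5,0,0.3,0,0,-7,0,0.3,3,0,-7.5,0,0.3,7,0,-7.5,0,0.3,11,0,-7.5,0],
)

```text
clock: 31.3
eef_pos: [558.1, -104.2, 156.3]
tcp_rot: [3.141, -0.0, 1.278]
contact_force: [0.9, -0.3, 0.2]
opening: 0.649
```

```bash
python3 - <<'E'
from h import *; from rig import r
done(.08,0,3.4);done(0,0,1.35);done(11,0,-7.5)
f=r.grab_frame("scene"); save(f,"scene15")
plan(501.9,189.5,120,73.5)
c=np.array([526.5,-210]);y=np.radians(-16.5)
print([(q["position"],round(q["conf"],2)) for q in r.mark_of(f,"spacer")],[(q["position"],round(q["conf"],2)) for q in r.mark_of(f,"cam")])
crop(f,(160,205,100,100),5,[],"pics/l15.png")
E
```

```text
meas [559.5 -99.2 156.2] yaw 73.3 cmd [ 557.96 -103.81  155.89   73.48] F [ 1.   4.5 -0.1] open 0.647 t 31.35
shift cm [ 26.53 -13.71   3.59] turn -0.0 rows>= 7.0
[([642.6, -263.0, -2.7], 0.83), ([640.4, -198.0, 1.8], 0.61), ([527.4, -213.2, 76.9], 0.51)] [([498.9, 192.9, 3.8], 0.72)]
```

View pics/l15.png

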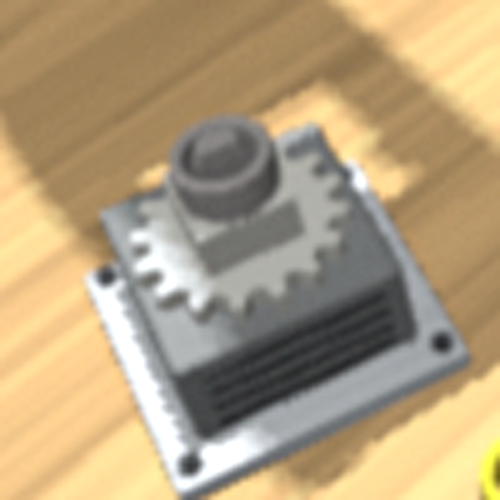

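The spacer lies flat on the gear's hub round the shaft, at (222,165) in the crop. Last is the cam, now on the mat.

Call:
move_arm(
  targets=[0.3,2,-1,0,0,0.3,6,-3.1,0,0,0.3,10,-5.2,0,0,0.3,14,-7.2,0,0,0.3,18,-9.3,0,0,0.3,22,-11.4,2,0,0.3,25.5,-13.2,4,0,0.3,26.5,-13.7,7,0,0.3,26.5,-13.7,8.6,0,0.3,26.5,-13.7,8.6,0],
)

```text
clock: 32.45
eef_pos: [500.9, 187.3, 67.8]
tcp_rot: [-3.138, 0.003, 1.28]
contact_force: [-0.5, -0.7, 0.0]
opening: 0.652
```

Call:
move_arm(
  targets=[0.3,0,0,0,0,0.3,0,0,0,0,0.3,0,0,0,0,0.3,0,0,0,0],
)

```text
clock: 32.85
eef_pos: [503.2, 188.0, 70.9]
tcp_rot: [3.14, -0.001, 1.279]
contact_force: [0.3, 0.5, -0.7]
opening: 0.648
```

```bash
python3 - <<'E'
from h import *; from rig import r
done(26.5,-13.7,8.6)
f=r.grab_frame("scene"); save(f,"scene16")
plan(501.9,189.5,14.5,73.5)
crop(f,(290,90,120,100),5,[],"pics/l16.png")
E
```

```text
meas [503.1 188.   70.7] yaw 73.3 cmd [501.96 189.21  69.89  73.48] F [ 0.4  0.  -0.1] open 0.648 t 32.9
shift cm [ 0.03 -0.01  5.54] turn -0.0 rows>= 2.0
```

View pics/l16.png

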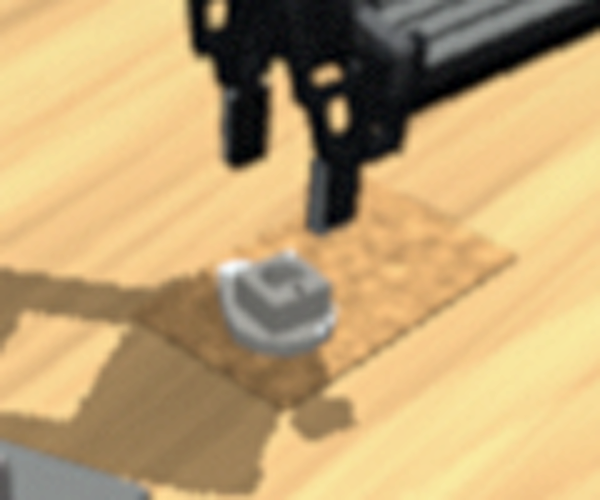

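The fingers stand over the cam's hub at (283,280) in the crop. I'll nudge and grip.

Call:
move_arm(
  targets=[0.3,0.1,-0.13,2.5,0,0.3,0.1,-0.13,5,0,0.3,0.1,-0.13,5.5,0,0.3,0.1,-0.13,5.5,0,-0.6,0.1,-0.13,5.5,0,-0.6,0.1,-0.13,5.5,0,-0.6,0.1,-0.13,5.5,0,-0.6,0.1,-0.13,5.5,0,-0.6,0.1,-0.13,5.5,0,-0.6,0.1,-0.13,5.5,0],
  squeeze=50,
)

```text
clock: 33.9
eef_pos: [502.7, 189.9, 16.4]
tcp_rot: [3.14, -0.001, 1.28]
contact_force: [-0.2, 0.0, 6.7]
opening: 0.357
```

Call:
move_arm(
  targets=[-0.6,0,0,-1,0,-0.6,0,0,-4,0,-0.6,0,0,-8,0,-0.6,0,0,-11,0,-0.6,0,0,-11,0,-0.6,0,0,-11,0],
)

```text
clock: 34.5
eef_pos: [502.0, 189.7, 126.3]
tcp_rot: [3.14, -0.001, 1.28]
contact_force: [0.2, 0.4, -0.7]
opening: 0.36
```

```bash
python3 - <<'E'
from h import *; from rig import r
done(.1,-.13,-5.5)
plan(512.2,-3.5,90,73.5)
E
```

```text
meas [502.  189.7 126.3] yaw 73.3 cmd [501.   190.53 124.89  73.48] F [ 0.2  0.4 -0.7] open 0.36 t 34.5
shift cm [-18.28   6.59   3.49] turn -0.0 rows>= 4.0
```

```bash
python3 - <<'E'
from h import *
p=np.array([509.3,-2.7]);G=(0,255,0)
t=load("top11");f=load("scene11")
pl=[(sq(p,45,np.radians(15),20),(255,100,0)),(circ(p,3.5,53),G),(circ(p,3.5,20),(0,0,255))]
crop(t,(276,235,70,70),5.7,pl,"pics/_1.png");crop(f,(250,155,80,80),5,pl,"pics/_2.png")
i,j=cv2.imread("pics/_1.png"),cv2.imread("pics/_2.png");h=min(len(i),len(j));cv2.imwrite("pics/l17.png",cv2.hconcat([i[:h],j[:h]]))
E
```

```text
(no output)
```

View pics/l17.png

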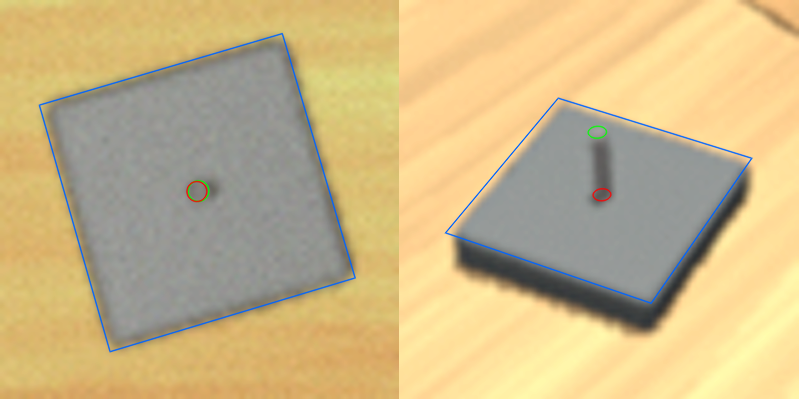

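Call:
move_arm(
  targets=[-0.6,-1,0.4,0,0,-0.6,-4,1.4,0,0,-0.6,-8,2.9,0,0,-0.6,-12,4.3,0,0,-0.6,-16,5.8,1,0,-0.6,-18.3,6.6,2.5,0,-0.6,-18.3,6.6,3.5,0,-0.6,-18.3,6.6,3.5,0,-0.6,-18.3,6.6,3.5,0,-0.6,-18.3,6.6,3.5,0],
)

```text
clock: 35.5
eef_pos: [512.5, -3.9, 90.3]
tcp_rot: [3.141, -0.0, 1.281]
contact_force: [1.1, -0.5, -1.1]
opening: 0.363
```

```bash
python3 - <<'E'
from h import *; from rig import r
done(-18.3,6.6,3.5)
f=r.grab_frame("scene"); save(f,"scene18"); t=r.grab_frame("top");save(t,"top18")
plan(512.2,-3.5,60,73.5)
s=r.sense()["eef_pos"];print(s)
c=s[:2];z=s[2]-12.2;y=np.radians(-16.5)
pl=[(sq(c,16,y,z+26),(0,0,255)),(circ(c,26,z),(255,100,0)),(circ([509.3,-2.7],3.5,53),(0,255,0))]
crop(t,(276,225,80,80),5,pl,"pics/_1.png");crop(f,(250,130,80,80),5,pl,"pics/_2.png")
i,j=cv2.imread("pics/_1.png"),cv2.imread("pics/_2.png");cv2.imwrite("pics/l18.png",cv2.hconcat([i,j]))
E
```

```text
meas [512.6  -3.9  90.5] yaw 73.4 cmd [512.24  -3.68  89.89  73.48] F [-0.3 -0.7 -0.6] open 0.358 t 35.6
shift cm [ 0.02 -0.01  2.99] turn -0.0 rows>= 1.0
[512.59697651  -3.89584261  90.49823499]
```

View pics/l18.png

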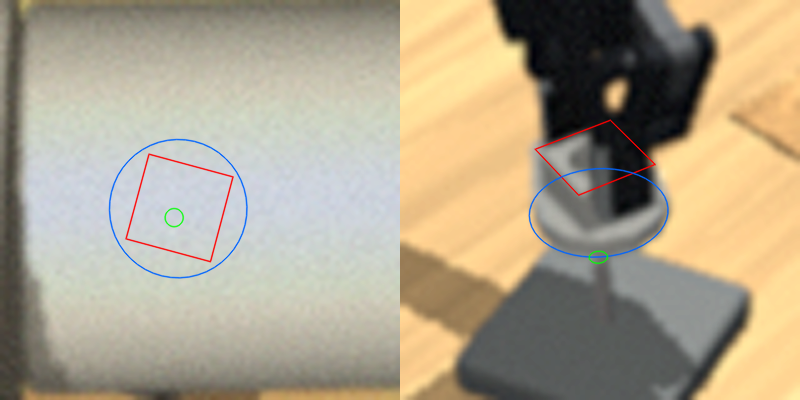

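The bare pin fits (509.3,-2.7) in the top view, and the cam outline matches the prediction. I'll lower it onto the pin.

Call:
move_arm(
  targets=[-0.6,0,0,1,0,-0.6,0,0,2,0,-0.6,0,0,2.5,0,-0.6,0,0,2.8,0,-0.6,0,0,3.1,0,-0.6,0,0,3.1,0],
)

```text
clock: 36.2
eef_pos: [512.1, -4.7, 58.7]
tcp_rot: [-3.141, 0.0, 1.28]
contact_force: [-0.1, 0.5, -0.2]
opening: 0.362
```

Call:
move_arm(
  targets=[-0.6,0,0,0.3,0,-0.6,0,0,0.7,0,-0.6,0,0,1.2,0,-0.6,0,0,1.7,0,-0.6,0,0,2.1,0,-0.6,0,0,2.4,0,-0.6,0,0,2.6,0,-0.6,0,0,2.7,0,-0.6,0,0,2.7,0],
)

```text
clock: 37.1
eef_pos: [512.2, -4.7, 32.4]
tcp_rot: [-3.141, 0.0, 1.28]
contact_force: [-2.8, -0.1, 6.0]
opening: 0.361
```

The cam touched the plinth at TCP 32.4, so its underside is at about 20, fully down. I'll release and retreat.

Call:
move_arm(
  targets=[-0.6,0,0,0.1,0,-0.6,0,0,0.1,0,0.3,0,0,0,0,0.3,0,0,0,0,0.3,0,0,0,0,0.3,0,0,-2,0,0.3,0,0,-6,0,0.3,0,0,-10,0,0.3,0,0,-14,0,0.3,0,0,-16,0],
)

```text
clock: 38.1
eef_pos: [513.7, -4.8, 195.3]
tcp_rot: [3.138, -0.001, 1.28]
contact_force: [0.6, -0.0, -1.0]
opening: 0.652
```

Call:
move_arm(
  targets=[0.3,2,-1,0,0,0.3,6,-3,0,0,0.3,10,-5,0,0,0.3,14,-7,0,0,0.3,18,-9,0,0,0.3,22,-11,0,0,0.3,24,-12,0,0,0.3,24,-12,0,0,0.3,24,-12,0,0,0.3,24,-12,0,0],
)

```text
clock: 39.1
eef_pos: [466.2, 258.7, 191.8]
tcp_rot: [-3.141, 0.001, 1.279]
contact_force: [0.5, -0.4, -0.1]
opening: 0.649
```

```bash
python3 - <<'E'
from h import *; from rig import r
f=r.grab_frame("scene"); save(f,"scene19"); t=r.grab_frame("top");save(t,"top19")
s=r.sense();print(s["eef_pos"],s["contact_force"],s["clock"])
for x in(f,t):
  for n in("cam","gear","spacer","pinion","screwdriver","spool"): print(n,[(q["position"],round(q["conf"],2)) for q in r.mark_of(x,n)][:3])
y=np.radians(-16.5);c=np.array([512.2,-4.7]);k=np.array([526.5,-210])
pl=[(sq(c,16,y,46),(0,0,255)),(circ([509.3,-2.7],3.5,53),(0,255,0))];ps=[(circ(k,16,92),(0,0,255)),(circ(k,34,54),(255,100,0))]
crop(t,(276,230,80,70),5,pl,"pics/_1.png");crop(f,(250,155,80,70),5,pl,"pics/_2.png")
crop(t,(375,220,80,70),5,ps,"pics/_3.png");crop(f,(170,215,80,70),5,ps,"pics/_4.png")
I=[cv2.imread(f"pics/_{q}.png") for q in(1,2,3,4)]
m=cv2.vconcat([cv2.hconcat(I[:2]),cv2.hconcat(I[2:])]); cv2.imwrite("pics/l19.png",cv2.resize(m,None,fx=.85,fy=.85))
E
```

```text
[466.44864567 258.54959979 192.00535168] [-0.57266848 -0.09888985  0.19681438] 39.2
cam [([513.1, -3.8, 18.4], 0.96)]
gear [([524.2, -212.2, 49.6], 0.87)]
spacer [([641.2, -262.6, -1.6], 0.9), ([499.3, 233.3, 3.4], 0.7), ([732.6, 57.8, -2.5], 0.6)]
pinion [([732.3, 60.5, -0.2], 0.73)]
screwdriver []
spool [([731.7, 248.7, 0.2], 0.64)]
cam [([514.1, -2.9, 20.0], 0.84)]
gear [([523.4, -208.9, 53.8], 0.68)]
spacer [([639.9, -261.2, -0.6], 0.61), ([640.6, -197.4, -2.7], 0.51), ([527.4, -213.5, 77.2], 0.49)]
pinion [([738.1, 68.3, 3.7], 0.51)]
screwdriver [([755.0, -156.9, -1.3], 0.91)]
spool [([735.8, 249.3, -1.7], 0.98)]
```

View pics/l19.png

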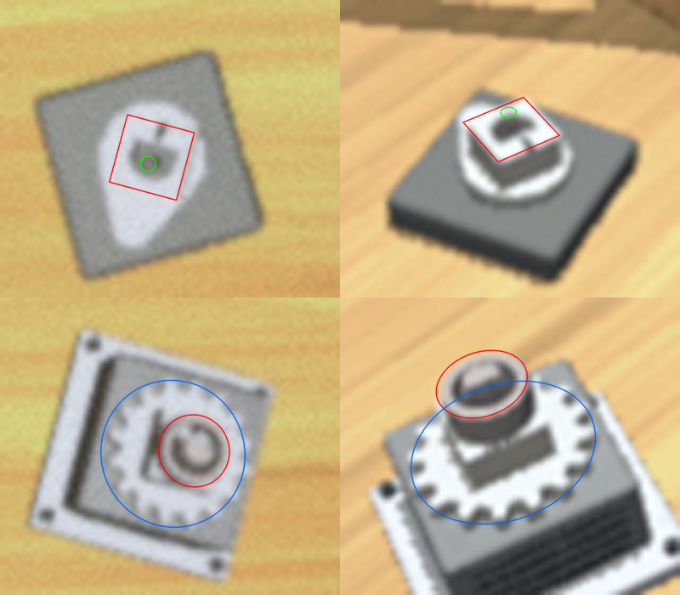

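The final views show the cam flat on the plinth with the pin in its bore. The gear and spacer are flat on the stand, and both match the overlays in each camera. The gripper is clear and the bystanders have not moved.

```bash
python3 -c "
from rig import r
print(r.sign_off())"
```

```text
the job is handed in; nothing more can be done
None
```

The changeover is done and handed in at about 39 s of the 115 s allowed; the hand-in gave no verdict. I parked the spacer and then the cam on the mat. I put the gear on the shaft with its D bore to the flat, set the spacer on top of it, and put the cam over the storage pin.

**Last checks:**
- **Seating:** each part made contact at the height expected for fully down. The gear's underside was about 50 mm above the table, the spacer's about 76 mm and the cam's about 20 mm.
- **Pictures:** both cameras show all three parts flat. The gear, spacer and cam match the outlines predicted for them to about a pixel.
- **Bystanders:** the small gear, screwdriver and spool are where they were, within the networks' error, and the gripper is clear of everything.

**Disagreements:** the networks' position readings differed by up to about 5 mm from my own fits. The spacer detector also reported the yellow rings, and once an empty spot near the mat. In the last scene picture it missed the real spacer and the screwdriver. The top camera found both, and the spacer also shows plainly in both pictures.

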